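# Set a wooden strip as a fence against two stops

## Task

Pick up the wooden strip, lay it flat on the steel plate on the robot's side of the two round stops, and slide it until its long edge bears on both stops at once; hold it against both with a light, steady push of about 5 N in all for a second, never harder than 8 N on a stop. Then let go, leaving it lying against both stops, and leave the other things on the bench alone.

Things in the scene. Friction and masses are not known exactly. Their poses are not given: they have to be found in the camera images.
- strip: loose straight strip of varnished brown wood, 130 x 26 x 10 mm, 35 to 70 g, lying on a wide face. y axis along the 130 mm length, z across the 26 mm width (level), x through the 10 mm thickness (up at the start). Origin at mid length and mid thickness on one long edge: the width runs from z = 0 to 26 mm. Either long edge may go to the stops, either wide face up
- strip_mid (a point): the middle of the strip (of length, width and thickness), with the axes of strip; 15 mm above the bench when the strip lies flat on the plate
- plate: dark ground steel plate fixed on the bench, 170 mm (its x) x 220 mm (its y) x 10 mm thick; origin at the centre of its underside, z up, so its top is at z = 10 mm; the robot's side is its -x side
- stop_left: rigid eccentric stop on the plate's +y half: upright steel drum 28 mm across, 14 mm high, clamped by a small dark screw (its head 5 mm higher). The origin is on the screw's axis at the plate's top, axes like the plate's; the drum's centre (geom stop_left_cam_c0) lies 10 mm from it, in an unknown direction on the outer (+y) half, so its face towards the robot stands 4 to 24 mm from the screw's axis
- stop_right: the same kind of stop on the plate's -y half, its drum turned independently, outwards (-y half) (geom stop_right_cam_c0). Screws 68 to 76 mm apart across the plate, one up to 6 mm further from the robot than the other. A strip lying against a drum has its middle line 27 mm from the drum's centre. Over 8 N on one stop would shift it
- cast_a: bystander: cream plaster dental cast, 48 x 53 x 27 mm, origin under its centre; not to be moved
- cast_b: bystander: plaster dental cast, 52 x 58 x 27 mm, origin under its centre; not to be moved
- wheel_a: bystander: small grey felt wheel, 22 mm across, 10 mm high, lying flat near the work, origin under its centre; not to be moved
- brush: bystander: flat brush with a wooden handle, 187 x 32 x 10 mm, origin under its centre; not to be moved
- mirror: bystander: thin metal mouth mirror, 106 mm long, 8 mm high, origin under its centre; not to be moved

How it is judged (in metres and radians):
On the way:
1. the strip lies flat on the plate and bears on both stops at once (at least 0.5 N on each) (height (world z) of strip_mid between 0.0125 and 0.018 m and (angle between strip's own x axis and vertical below 0.06 rad or angle between strip's own x axis and vertical above 3.08 rad) and contact force between strip and stop_left above 0.5 N and contact force between strip and stop_right above 0.5 N), for 0.3 s.
At the end, for the whole second after the job is handed in: The strip lies still and flat on the plate, on the robot's side of both stops, the same long edge touching both drums (gap at each at most 1.8 mm), each stop at least 3 mm inside the strip's ends; earlier it has borne on both stops at once (height (world z) of strip_mid between 0.0125 and 0.018 m and (angle between strip's own x axis and vertical below 0.06 rad or angle between strip's own x axis and vertical above 3.08 rad) and ((z of stop_left_cam_c0 in the frame of strip_mid between 0.0245 and 0.0288 m and z of stop_right_cam_c0 in the frame of strip_mid between 0.0245 and 0.0288 m) or (z of stop_left_cam_c0 in the frame of strip_mid between -0.0288 and -0.0245 m and z of stop_right_cam_c0 in the frame of strip_mid between -0.0288 and -0.0245 m)) and y of stop_left_cam_c0 in the frame of strip_mid between -0.062 and 0.062 m and y of stop_right_cam_c0 in the frame of strip_mid between -0.062 and 0.062 m and x of strip_mid in the frame of plate below 0.031 m and linear speed of strip below 0.01 m/s and angular speed of strip below 0.1 rad/s).
It fails at once if the strip or the gripper pressed a stop with more than 8 N (contact force between any of stop_left, stop_right and anything else above 8 N).
It fails at once if a bystander moved more than 15 mm (distance of any of cast_a, cast_b, wheel_a, brush, mirror from where it was at the start of the episode above 0.015 m).
It also fails if it takes over 40 s, if anything falls off the work surface, if the arm or the gripper's body presses on something with over 40 N, if the wrist force passes 120 N, or if a joint passes its speed limit or range.

## Robot

A 6-joint arm with a two-finger parallel gripper is mounted at the origin on a cart in front of the work surface, level with it; the furniture and walls round the work are solid. World frame = base frame: x ahead of the robot, y to its left, z up, the work surface at z = 0. Lengths are in mm, angles in rad, forces in N, time in s.
With the tool pointing down it reaches from about 375 to 925 mm from the base axis. Payload 5.7 kg.
Tool frame: the origin (TCP) lies midway between the tips of the shut fingers; the grasp point (between the pads) lies env.pinch_z behind it (env.pinch_z is the distance from the TCP to the grasp point, in mm); z points along the fingers, y is the line along which they close (so a half turn about z gives the same grasp; the last joint's range is limited). The gripper opens to 88 mm and grips with 3 to 60 N. Pads are 20 mm wide; open, the fingers measure 115 mm over their backs; the gripper's body (75 mm by 178 mm) begins 61 mm behind the grasp point.
Start: joints at [-1.33, 0.359, 1.51, -0, 1.272, -0.115], TCP at [208.987, -562.393, 222.623] pointing down, gripper open.
Joint ranges: [-2.97, 2.97], [-1.01, 2.36], [0.21, 2.38], [-0.96, 4.11], [0.2, 2.71], [-2.98, 2.98]. Speed limits (rad/s): [2.39, 2.39, 3.14, 3.14, 3.14, 3.14].

## Interface

Orientations are given as a unit quaternion [w, x, y, z].
In Python, from workcell import env, cams, order gives the robot as it stands.
- The arm moves only by the tool arm_command, never from a script. Its argument "targets" is a list that holds one entry, the list of rows, each a list of 7 numbers: the turn, a rotation vector about the tool's x, y, z in rad, then the shift along the tool's x, y, z in m, then the opening in per cent of the stroke, from 0 (shut) to 100 (fully open). In form: [[[rx, ry, rz, tx, ty, tz, grip], ...]]. A call has 1 to 12 rows; each row shifts and turns the commanded pose from where the row before left it, along the tool's axes as they then stand; what a row does not reach is not made up. A row lasts 1/8 s, in which the tool goes at most 62.5 mm and 10.7 degrees, less where a joint would pass 70% of its speed; a pose out of reach is approached as far as the arm can. A call is refused whole if a number of a shift passes 0.0625 or a number of a turn 0.188, either way. A call with a gripper value outside its range is refused whole. The fingers move at their own pace and stop on an object; "newtons" is the grip in N (left out, the last holds). Time passes only in rows, so rows that do not move let the fingers close. It gives the time, the measured TCP pose, the force, the opening and the grip force at its end, in the units of the state.
- env.read_state(): the state, without advancing time (a new reading comes with each control period).
- cams.grab_frame(name): name is "scene" or "top"; returns (picture, depth): 420x560x3 uint8, blue, green, red; 420x560 float32, mm along the optical axis (not along the pixel's ray), 0 where there is no reading.
- cams.camera_params(name): a dict with "mtx" (3x3 intrinsics, pixels), "D" ([k1, k2, p1, p2, k3] as OpenCV has them; the pictures are not rectified), "rvec" (rotation vector, rad) and "tvec" (3), from world to camera coordinates, as OpenCV has them. Camera axes: x right, y down, z forward; pixel columns grow to the right and rows downward; lengths in mm; the calibration is good to about 2 mm. A picture is of the moment at which its call begins. camera_params takes no time and is no camera call.
- order.close_job(): hands the job in; it is judged then, once.
The state is a dict: "time_s": time; "joint_pos": joint angles; "joint_velocities": joint speeds; "joint_torque": joint torques, N m; "tool_pos": TCP position; "tool_rot": TCP orientation; "ft_force": force on the tool from outside, world axes, zero at the start; "torque": the same for the moment, N m; "finger_gap": opening from 0.0 (shut) to 1.0 (fully open); "grip_force": force on a finger pad.
Only numpy, scipy, OpenCV 4.12 (cv2) and the standard library are available. Lean on these libraries where they do the work, as an engineer would, in place of code of your own. Each camera call takes 0.05 s, during which the arm holds its last target. There are 200 camera calls.

## Working session

There is one attempt and no reset: what is moved stays moved. The work goes in short steps, Python scripts to look and compute and a tool call to move; the robot and the scene stay as the last step left them, time stands still between calls to the robot, and variables do not carry over. Pictures are saved under pics/ and viewed, at most 10 in all, crops included, and the job is handed in when it is done.

Besides the shell and the picture viewer there is one more tool, called after ">>>" as name(argument=value, ...) on one line, values as JSON. arm_command: Moves the arm, as the interface text tells. Its arguments: {"type":"object","properties":{"targets":{"type":"array","items":{"type":"array","items":{"type":"array","items":{"type":"number"}}}},"newtons":{"type":"number"}},"required":["targets"]}

```bash
mkdir -p pics; ls; python3 - <<'E'
from workcell import env,cams
import cv2,numpy as np
for n in("top","scene"):
    p,d=cams.grab_frame(n); cv2.imwrite(f"pics/{n}0.png",p); np.save(f"pics/{n}0.npy",d)
    c=cams.camera_params(n); print(n,{k:np.round(np.array(v),4).tolist() for k,v in c.items()})
print(env.pinch_z, env.read_state())
E
```

```text
pics
top {'mtx': [[539.6594, 0.0, 274.6706], [0.0, 539.6594, 203.5599], [0.0, 0.0, 1.0]], 'D': [-0.0918, 0.0, 0.0, 0.0, 0.0], 'rvec': [2.1544, -2.1679, 0.0735], 'tvec': [119.785, 557.0367, 1347.5889]}
scene {'mtx': [[449.6692, 0.0, 274.1244], [0.0, 449.6692, 204.7802], [0.0, 0.0, 1.0]], 'D': [-0.0588, 0.0, 0.0, 0.0, 0.0], 'rvec': [0.9677, -2.5431, 0.9686], 'tvec': [470.3155, 246.2951, 741.1353]}
18.700000000000003 {'time_s': 0.1, 'joint_pos': array([-1.33012596e+00,  3.59469242e-01,  1.51129072e+00,  8.11948969e-06,
        1.27247824e+00, -1.15083954e-01]), 'joint_velocities': array([-0.00242073,  0.00029343, -0.00387688,  0.000492  ,  0.00115905,
       -0.00059686]), 'joint_torque': array([ 2.01337939e-04, -5.16355348e+01, -2.71408492e+01,  6.77604438e-02,
        2.77567841e-02, -3.10774408e-05]), 'tool_pos': array([ 208.83973533, -561.84429124,  221.88478772]), 'tool_rot': array([-8.21393763e-04,  9.84221405e-01,  1.76939394e-01, -4.77587343e-05]), 'ft_force': array([ 0.36733097, -0.32237996, -0.22866767]), 'torque': array([ 0.00477463,  0.0157293 , -0.03883706]), 'grip_force': 0.0, 'finger_gap': 0.9993613899323156}
```

View pics/top0.png

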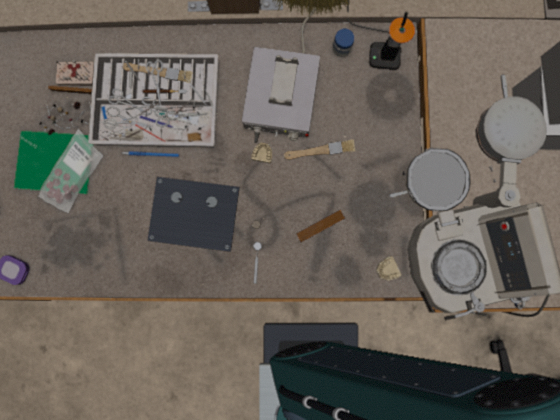

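View pics/scene0.png

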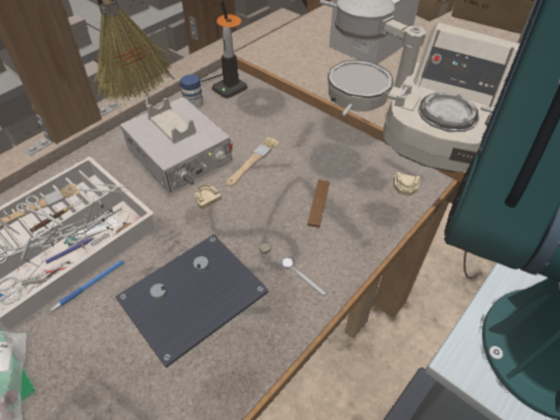

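The top view shows the strip at about (321,226), the plate at (194,213), the drums at (177,198) and (212,202), the wheel at (256,224) and the mirror at (257,260). The scene view shows the strip at (319,203), the drums at (158,291) and (201,262), and the wheel at (266,247).

```bash
cat > h.py <<'E'
import cv2,numpy as np
from workcell import env,cams
def ray(n,uv,z):
    c=cams.camera_params(n);R=cv2.Rodrigues(np.array(c["rvec"],float))[0];t=np.array(c["tvec"],float).ravel()
    q=cv2.undistortPoints(np.array(uv,float).reshape(-1,1,2),np.array(c["mtx"],float),np.array(c["D"],float)).reshape(-1,2)
    d=np.c_[q,np.ones(len(q))]@R; o=-R.T@t
    return o+d*((z-o[2])/d[:,2])[:,None]
def blobs(p,mask,roi,amin=20):
    x0,y0,x1,y1=roi; m=np.zeros_like(mask); m[y0:y1,x0:x1]=mask[y0:y1,x0:x1]
    cs=cv2.findContours(m,cv2.RETR_EXTERNAL,cv2.CHAIN_APPROX_NONE)[0]
    return sorted([c for c in cs if cv2.contourArea(c)>=amin],key=cv2.contourArea,reverse=True)
def strip(n,p,roi,z):
    h=cv2.cvtColor(p,cv2.COLOR_BGR2HSV)
    m=cv2.inRange(h,(3,110,40),(20,255,200))
    c=blobs(p,m,roi)[0]
    w=ray(n,c.reshape(-1,2),z)[:,:2].astype(np.float32)
    return cv2.minAreaRect(w),len(c)
def rectinfo(r):
    b=cv2.boxPoints(r);e=[b[1]-b[0],b[2]-b[1]];l=max(e,key=np.linalg.norm)
    a=np.degrees(np.arctan2(l[1],l[0]))
    return np.round(r[0],1),np.round(r[1],1),round(float(a),1)
def drums(n,p,roi,z,th=85):
    g=cv2.cvtColor(p,cv2.COLOR_BGR2GRAY)
    out=[]
    for c in blobs(p,cv2.inRange(g,th,255),roi):
        hull=cv2.convexHull(c)
        w=ray(n,hull.reshape(-1,2),z)[:,:2].astype(np.float32)
        (x,y),r=cv2.minEnclosingCircle(w); out.append((round(x,1),round(y,1),round(r,1),cv2.minAreaRect(w)[0],cv2.contourArea(c)))
    return out
E
python3 - <<'E'
from h import *
T=cv2.imread("pics/top0.png");S=cv2.imread("pics/scene0.png")
print(rectinfo(strip("top",T,(280,195,360,255),10)[0]))
print(rectinfo(strip("scene",S,(295,165,345,240),10)[0]))
print(drums("top",T,(162,185,230,222),24)); print(drums("scene",S,(140,250,215,305),24))
# plate
for n,I,roi in(("top",T,(135,165,250,260)),("scene",S,(105,230,280,365))):
    h=cv2.cvtColor(I,cv2.COLOR_BGR2HSV); g=cv2.cvtColor(I,cv2.COLOR_BGR2GRAY)
    c=blobs(I,cv2.inRange(g,0,75),roi)[0]
    print(n,rectinfo(cv2.minAreaRect(ray(n,c.reshape(-1,2),10)[:,:2].astype(np.float32))))
print(ray("top",[(256,224),(257,245),(255,282)],8),ray("scene",[(266,247),(287,262)],8))
a=cv2.resize(T[180:225,155:235],None,fx=5,fy=5,interpolation=2);b=cv2.resize(S[245:310,130:225],None,fx=4.2,fy=4.2,interpolation=2)
H=max(a.shape[0],b.shape[0]);f=np.zeros((H,800,3),np.uint8);f[:a.shape[0],:400]=a;f[:b.shape[0],400:400+b.shape[1]]=b[:,:400];cv2.imwrite("pics/crop1.png",f)
E
```

```text
(array([5.019e+02, 1.000e-01]), array([ 24.5, 128.7]), -61.7)
(array([499.8,   3.9]), array([ 21.6, 126.8]), -61.6)
[(565.0, 279.8, 13.5, (564.6620483398438, 279.8730163574219), 65.5), (577.5, 371.3, 13.7, (578.3145751953125, 370.8049621582031), 62.0)]
[(601.5, 344.9, 69.2, (592.2442016601562, 338.8079528808594), 1773.5), (561.9, 283.0, 20.5, (563.3453979492188, 282.53900146484375), 206.0)]
top (array([535.3, 327.7]), array([222.6, 172.3]), 82.4)
scene (array([449.9, 341.1]), array([210.1,   3.8]), 82.3)
[[507.04233676 165.22057976   8.        ]
 [452.9860127  162.76440173   8.        ]
 [358.49363023 168.13802002   8.        ]] [[504.32002832 164.52334748   8.        ]
 [450.8158852  164.06567103   8.        ]]
```

View pics/crop1.png

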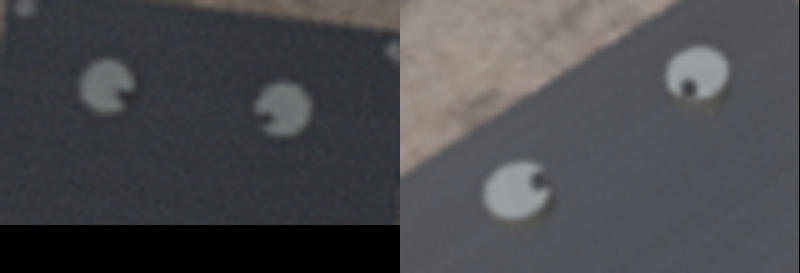

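Both drums are clear in the crop. By the top camera, left is about (577,371) and right about (565,280). The strip's middle is near (501,2), lying at 118°. I'll move above the strip.

>>> arm_command(targets=[[[0,0,0,0.0392,-0.0356,0.0083,60],[0,0,0,0.0392,-0.0356,0.0083,60],[0,0,0,0.0392,-0.0356,0.0083,60],[0,0,0,0.0392,-0.0356,0.0083,60],[0,0,0,0.0392,-0.0356,0.0083,60],[0,0,0,0.0392,-0.0356,0.0083,60],[0,0,0,0.0392,-0.0356,0.0083,60],[0,0,0,0.0392,-0.0356,0.0083,60],[0,0,0,0.0392,-0.0356,0.0083,60],[0,0,0,0.0392,-0.0356,0.0083,60],[0,0,0,0.0392,-0.0356,0.0083,60],[0,0,0,0.0392,-0.0356,0.0083,60]]])

```text
time_s: 1.6
tool_pos: [501.6, 3.6, 122.6]
tool_rot: [-0.0, 0.984, 0.177, -0.0]
ft_force: [0.2, 0.1, 0.3]
finger_gap: 0.595
grip_force: 0.0
```

>>> arm_command(targets=[[[0,0,-0.171,0,0,0,60],[0,0,-0.171,0,0,0,60],[0,0,-0.171,0,0,0,60],[0,0,-0.171,0,0,0,60],[0,0,-0.171,0,0,0,60],[0,0,-0.171,0,0,0,60],[0,0,-0.171,0,0,0,60],[0,0,-0.171,0,0,0,60],[0,0,-0.171,0,0,0,60],[0,0,-0.171,0,0,0,60],[0,0,0,0,0,0,60]]])

```text
time_s: 2.98
tool_pos: [500.8, 2.0, 122.8]
tool_rot: [-0.0, 0.513, 0.858, -0.0]
ft_force: [0.7, -1.2, -1.2]
finger_gap: 0.599
grip_force: 0.0
```

```bash
cat >> h.py <<'E'
from scipy.spatial.transform import Rotation as Ro
def go(xyz,yaw):
    s=env.read_state();q=s["tool_rot"];R=Ro.from_quat([q[1],q[2],q[3],q[0]])
    a=np.radians(yaw);y=np.array([np.cos(a),np.sin(a),0]);z=np.array([0,0,-1.]);x=np.cross(y,z)
    G=Ro.from_matrix(np.c_[x,y,z]);Y=R.as_matrix()[:,1]
    print("t",round(s["time_s"],2),"pos",np.round(s["tool_pos"],1),"yawY",round(np.degrees(np.arctan2(Y[1],Y[0])),1),"gap",round(s["finger_gap"]*88,1),"F",np.round(s["ft_force"],1))
    print("shift mm",np.round(R.inv().apply(np.array(xyz)-s["tool_pos"]),2),"turn",np.round((R.inv()*G).as_rotvec(),4))
E
python3 - <<'E'
from h import *
go((501,2,122),28.3)
for n,roi in(("top",(280,195,360,255)),("scene",(295,165,345,240))):
    p,d=cams.grab_frame(n);cv2.imwrite(f"pics/{n}1.png",p)
a=cv2.imread("pics/top1.png")[150:300,220:420];b=cv2.imread("pics/scene1.png")[100:250,240:440]
cv2.imwrite("pics/c2.png",cv2.resize(np.hstack([a,b]),None,fx=2,fy=2))
S=cv2.imread("pics/scene0.png");print(ray("scene",[(157.6,290.5),(200.7,262.4)],24)); 
T=cv2.imread("pics/top0.png");print(ray("top",[(176.4,197.2),(211.8,201.8)],24)); 
E
```

```text
t 2.98 pos [500.8   2.  122.8] yawY 28.3 gap 52.7 F [ 0.7 -1.2 -1.2]
shift mm [-0.06  0.17  0.83] turn [-0.0005 -0.0005 -0.0004]
[[575.31788076 371.8005624   24.        ]
 [562.88109382 279.96585956  24.        ]]
[[576.47991968 369.72862194  24.        ]
 [563.86101602 277.79200929  24.        ]]
```

View pics/c2.png

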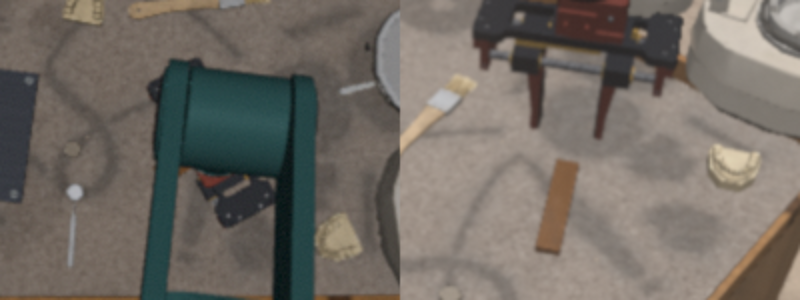

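The pictures show the open fingers straddling the strip, aligned across its width. Nothing else is nearby, so I'll go down.

>>> arm_command(targets=[[[0,0,0,0,0,0.04,60],[0,0,0,0,0,0.04,60],[0,0,0,0,0,0.025,60],[0,0,0,0,0,0.01,60],[0,0,0,0,0,0.005,60],[0,0,0,0,0,0,60]]])

```text
time_s: 3.82
tool_pos: [501.6, 1.9, 3.5]
tool_rot: [0.0, 0.513, 0.859, 0.0]
ft_force: [-0.4, -0.8, 1.2]
finger_gap: 0.597
grip_force: 0.0
```

>>> arm_command(targets=[[[0,0,0,0,0,0,20],[0,0,0,0,0,0,20],[0,0,0,0,0,0,20],[0,0,0,0,0,0,20],[0,0,0,0,0,0,20],[0,0,0,0,0,0,20]]], newtons=15)

```text
time_s: 4.58
tool_pos: [501.4, 1.9, 3.5]
tool_rot: [0.0, 0.512, 0.859, 0.0]
ft_force: [0.6, 0.0, 6.6]
finger_gap: 0.292
grip_force: 15.0
```

>>> arm_command(targets=[[[0,0,0,0,0,-0.03,20],[0,0,0,0,0,-0.05,20],[0,0,0.1575,0,0,0,20],[0,0,0.1575,0,0,0,20],[0,0,0.1575,0,0,0,20],[0,0,0.1575,0,0,0,20],[0,0,0,0,0,0,20]]])

```text
time_s: 5.45
tool_pos: [500.8, 1.9, 82.9]
tool_rot: [-0.0, 0.753, 0.658, -0.0]
ft_force: [0.2, 0.1, -0.8]
finger_gap: 0.291
grip_force: 15.0
```

>>> arm_command(targets=[[[0,0,0,0.0412,-0.0014,0,20],[0,0,0,0.0412,-0.0014,0,20],[0,0,0,0.0412,-0.0014,0,20],[0,0,0,0.0412,-0.0014,0,20],[0,0,0,0.0412,-0.0014,0,20],[0,0,0,0.0412,-0.0014,0,20],[0,0,0,0.0412,-0.0014,0,20],[0,0,0,0.0412,-0.0014,0,20],[0,0,0,0,0,0,20],[0,0,0,0,0,0,20]]])

```text
time_s: 6.7
tool_pos: [533.7, 329.5, 82.6]
tool_rot: [-0.0, 0.752, 0.659, -0.001]
ft_force: [-1.4, 0.3, -0.4]
finger_gap: 0.291
grip_force: 15.0
```

```bash
python3 - <<'E'
from h import *
go((535.2,329.9,14.5),-7.8)
a=cams.grab_frame("top")[0][150:270,120:280];b=cams.grab_frame("scene")[0][190:340,100:300]
cv2.imwrite("pics/c3.png",np.hstack([cv2.resize(a,(400,300)),cv2.resize(b,(400,300))]))
E
```

```text
t 6.7 pos [533.7 329.5  82.6] yawY -7.6 gap 25.6 F [-1.4  0.3 -0.4]
shift mm [ 0.7   1.48 68.11] turn [-0.001   0.001   0.0037]
```

View pics/c3.png

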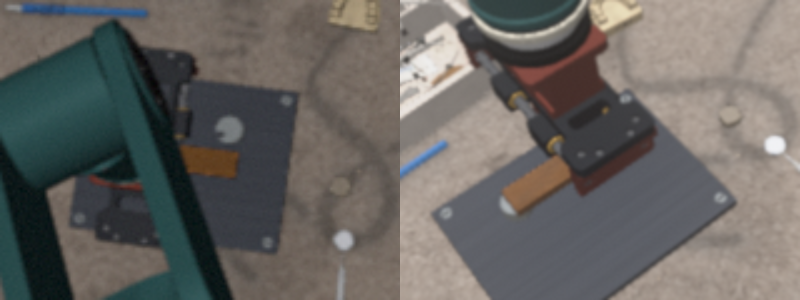

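The strip is held level and square above the plate, just on the robot's side of the drums. The right drum shows at about (229,129) in the left crop. I'll lower it.

>>> arm_command(targets=[[[0,0,0,0,0,0.03,20],[0,0,0,0,0,0.025,20],[0,0,0,0,0,0.008,20],[0,0,0,0,0,0.004,20],[0,0,0,0,0,0.001,20],[0,0,0,0,0,0.0,20],[0,0,0,0,0,0.0,20]]])

```text
time_s: 7.68
tool_pos: [534.8, 330.3, 15.7]
tool_rot: [0.0, 0.753, 0.658, 0.001]
ft_force: [0.2, -0.2, -0.8]
finger_gap: 0.298
grip_force: 15.0
```

```bash
python3 - <<'E'
from h import *
go((535.2,329.9,13.8),-7.8)
a=cams.grab_frame("top")[0][150:270,120:280];b=cams.grab_frame("scene")[0][230:320,130:250]
cv2.imwrite("pics/c4.png",np.hstack([cv2.resize(a,(400,300)),cv2.resize(b,(400,300))]))
E
```

```text
t 7.67 pos [534.8 330.3  15.7] yawY -7.7 gap 26.2 F [ 0.2 -0.2 -0.8]
shift mm [-0.3   0.49  1.93] turn [ 0.0009 -0.0006  0.0013]
```

View pics/c4.png

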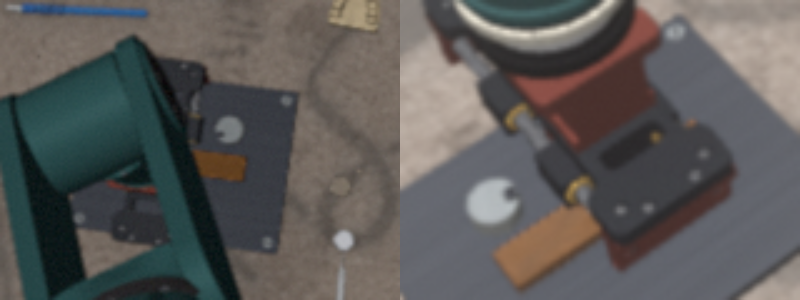

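The strip is about 8 mm short of the drums and parallel to them. Both drums are visible in the right crop, the left one at (493,202). I'll set it down and open a little.

>>> arm_command(targets=[[[0,0,0,0,0,0.001,20],[0,0,0,0,0,0.0005,20],[0,0,0,0,0,0.0,20]]])

```text
time_s: 8.15
tool_pos: [534.3, 330.0, 13.5]
tool_rot: [-0.0, 0.753, 0.658, -0.0]
ft_force: [-0.1, -0.6, 0.5]
finger_gap: 0.294
grip_force: 15.0
```

>>> arm_command(targets=[[[0,0,0,0,0,0,38],[0,0,0,0,0,0,38],[0,0,0,0,0,0,38],[0,0,0,0,0,0,38]]])

```text
time_s: 8.65
tool_pos: [534.4, 330.1, 13.6]
tool_rot: [-0.0, 0.753, 0.658, 0.0]
ft_force: [0.3, 1.4, -0.3]
finger_gap: 0.381
grip_force: 0.0
```

```bash
python3 - <<'E'
from h import *
go((535.2,329.9,13.5),-7.8)
E
```

```text
t 8.65 pos [534.4 330.1  13.6] yawY -7.7 gap 33.5 F [ 0.3  1.4 -0.3]
shift mm [-0.05  0.8   0.13] turn [ 0.     -0.0001  0.0011]
```

>>> arm_command(targets=[[[0,0,0,0,0.001,0,38],[0,0,0,0,0.001,0,38],[0,0,0,0,0.001,0,38],[0,0,0,0,0.001,0,38],[0,0,0,0,0.001,0,38],[0,0,0,0,0.001,0,38],[0,0,0,0,0.001,0,38],[0,0,0,0,0.001,0,38],[0,0,0,0,0,0,38]]])

```text
time_s: 9.78
tool_pos: [542.6, 329.0, 13.6]
tool_rot: [0.0, 0.753, 0.658, 0.0]
ft_force: [0.3, -0.9, 0.0]
finger_gap: 0.381
grip_force: 0.0
```

>>> arm_command(targets=[[[0,0,0,0,0.0003,0,38],[0,0,0,0,0.0003,0,38],[0,0,0,0,0.0003,0,38],[0,0,0,0,0,0,38]]])

```text
time_s: 10.28
tool_pos: [543.2, 328.8, 13.6]
tool_rot: [-0.0, 0.753, 0.658, 0.0]
ft_force: [-0.5, 0.7, -0.0]
finger_gap: 0.38
grip_force: 0.2
```

```bash
python3 - <<'E'
from h import *
go((535.2,329.9,13.5),-7.8)
p,d=cams.grab_frame("scene");cv2.imwrite("pics/scene5.png",p)
cv2.imwrite("pics/c5.png",cv2.resize(p[230:320,130:250],(800,600),interpolation=2))
E
```

```text
t 10.28 pos [543.2 328.8  13.6] yawY -7.7 gap 33.4 F [-0.5  0.7 -0. ]
shift mm [-0.03 -8.07  0.12] turn [-0.     -0.0001  0.0011]
```

View pics/c5.png

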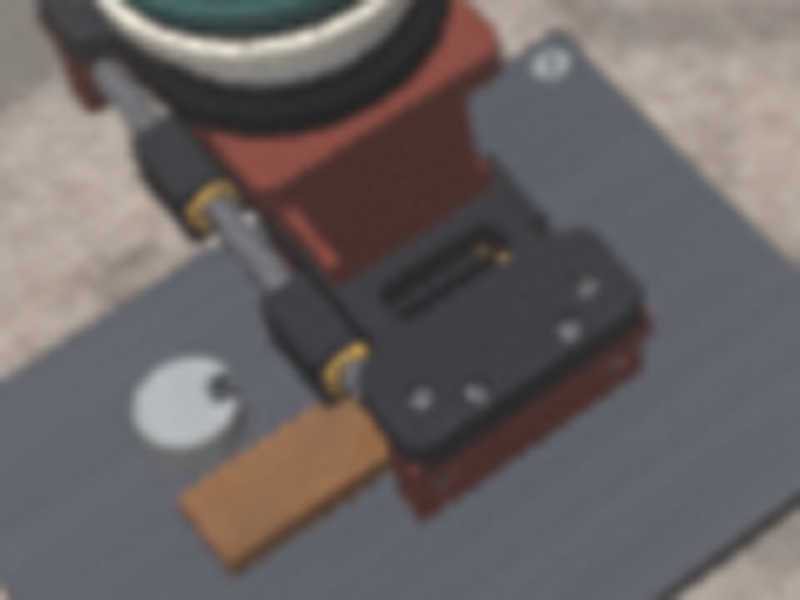

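The strip is now close to the left drum (crop, drum at (190,405)), a couple of mm short. I'll creep forward from here.

>>> arm_command(targets=[[[0,0,0,0,0.00025,0,38],[0,0,0,0,0.00025,0,38],[0,0,0,0,0.00025,0,38],[0,0,0,0,0,0,38]]])

```text
time_s: 10.82
tool_pos: [544.0, 328.7, 13.6]
tool_rot: [-0.0, 0.753, 0.658, 0.0]
ft_force: [-0.2, 0.8, 1.1]
finger_gap: 0.38
grip_force: 0.2
```

>>> arm_command(targets=[[[0,0,0,0,0.00025,0,38],[0,0,0,0,0.00025,0,38],[0,0,0,0,0.00025,0,38],[0,0,0,0,0,0,38]]])

```text
time_s: 11.32
tool_pos: [544.8, 328.6, 13.6]
tool_rot: [-0.0, 0.753, 0.658, 0.0]
ft_force: [-1.0, 0.6, -0.1]
finger_gap: 0.38
grip_force: 0.2
```

>>> arm_command(targets=[[[0,0,0,0,0.00025,0,38],[0,0,0,0,0.00025,0,38],[0,0,0,0,0.00025,0,38],[0,0,0,0,0,0,38]]])

```text
time_s: 11.82
tool_pos: [545.5, 328.5, 13.6]
tool_rot: [-0.0, 0.753, 0.658, 0.0]
ft_force: [0.6, 0.1, 0.3]
finger_gap: 0.381
grip_force: 0.2
```

>>> arm_command(targets=[[[0,0,0,0,0.00025,0,38],[0,0,0,0,0.00025,0,38],[0,0,0,0,0.00025,0,38],[0,0,0,0,0,0,38]]])

```text
time_s: 12.32
tool_pos: [546.2, 328.4, 13.6]
tool_rot: [-0.0, 0.753, 0.658, 0.0]
ft_force: [-0.1, -0.3, 0.5]
finger_gap: 0.38
grip_force: 0.2
```

>>> arm_command(targets=[[[0,0,0,0,0.0002,0,38],[0,0,0,0,0.0002,0,38],[0,0,0,0,0.0002,0,38],[0,0,0,0,0,0,38]]])

```text
time_s: 12.82
tool_pos: [546.8, 328.3, 13.6]
tool_rot: [-0.0, 0.753, 0.658, -0.0]
ft_force: [-0.8, -0.4, 0.5]
finger_gap: 0.379
grip_force: 0.2
```

>>> arm_command(targets=[[[0,0,0,0,0.0002,0,38],[0,0,0,0,0.0002,0,38],[0,0,0,0,0.0002,0,38],[0,0,0,0,0,0,38]]])

```text
time_s: 13.32
tool_pos: [547.4, 328.2, 13.6]
tool_rot: [-0.0, 0.753, 0.658, 0.0]
ft_force: [0.0, 0.3, -0.1]
finger_gap: 0.378
grip_force: 0.2
```

>>> arm_command(targets=[[[0,0,0,0,0.0002,0,38],[0,0,0,0,0.0002,0,38],[0,0,0,0,0.0002,0,38],[0,0,0,0,0,0,38]]])

```text
time_s: 13.82
tool_pos: [548.0, 328.2, 13.6]
tool_rot: [-0.0, 0.753, 0.658, 0.0]
ft_force: [-0.3, -0.1, -0.0]
finger_gap: 0.383
grip_force: 0.2
```

>>> arm_command(targets=[[[0,0,0,0,0.0002,0,38],[0,0,0,0,0.0002,0,38],[0,0,0,0,0.0001,0,38],[0,0,0,0,0,0,38]]])

```text
time_s: 14.32
tool_pos: [548.5, 328.1, 13.6]
tool_rot: [-0.0, 0.753, 0.658, 0.0]
ft_force: [-1.0, 0.5, -0.2]
finger_gap: 0.378
grip_force: 0.2
```

```bash
python3 - <<'E'
from h import *
go((548.2,329.9,13.5),-7.8)
p,d=cams.grab_frame("scene");t=cams.grab_frame("top")[0]
cv2.imwrite("pics/c6.png",np.hstack([cv2.resize(p[265:320,130:203],(400,300),interpolation=2),cv2.resize(t[185:230,180:240],(400,300),interpolation=2)]))
E
```

```text
t 14.32 pos [548.5 328.1  13.6] yawY -7.7 gap 33.3 F [-1.   0.5 -0.2]
shift mm [ 1.73 -0.51  0.12] turn [-0.     -0.0001  0.0011]
```

View pics/c6.png

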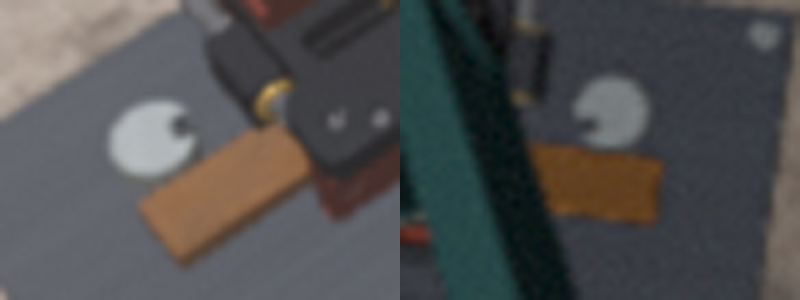

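The strip now sits almost at both drums (left drum (153,138), right drum (612,112) in the crops). I'll take finer steps.

>>> arm_command(targets=[[[0,0,0,0,0.0002,0,38],[0,0,0,0,0.0002,0,38],[0,0,0,0,0,0,38]]])

```text
time_s: 14.8
tool_pos: [548.9, 328.1, 13.6]
tool_rot: [-0.0, 0.753, 0.658, 0.0]
ft_force: [0.4, -0.5, 0.7]
finger_gap: 0.378
grip_force: 0.2
```

>>> arm_command(targets=[[[0,0,0,0,0.0002,0,38],[0,0,0,0,0.0002,0,38],[0,0,0,0,0,0,38]]])

```text
time_s: 15.18
tool_pos: [549.2, 328.0, 13.6]
tool_rot: [-0.0, 0.753, 0.658, 0.0]
ft_force: [-0.7, -0.2, 0.6]
finger_gap: 0.377
grip_force: 0.3
```

>>> arm_command(targets=[[[0,0,0,0,0.0002,0,38],[0,0,0,0,0.0002,0,38],[0,0,0,0,0,0,38]]])

```text
time_s: 15.55
tool_pos: [549.3, 328.0, 13.6]
tool_rot: [-0.0, 0.753, 0.658, -0.0]
ft_force: [-1.7, 1.0, 1.3]
finger_gap: 0.38
grip_force: 1.2
```

>>> arm_command(targets=[[[0,0,0,0,0.0002,0,38],[0,0,0,0,0,0,38]]])

```text
time_s: 15.8
tool_pos: [549.3, 328.0, 13.6]
tool_rot: [-0.0, 0.753, 0.658, -0.0]
ft_force: [-3.4, 1.7, 1.7]
finger_gap: 0.38
grip_force: 1.9
```

>>> arm_command(targets=[[[0,0,0,0,0.0002,0,38],[0,0,0,0,0,0,38]]])

```text
time_s: 16.05
tool_pos: [549.3, 328.0, 13.6]
tool_rot: [-0.0, 0.753, 0.658, -0.0]
ft_force: [-5.5, 1.7, 3.1]
finger_gap: 0.378
grip_force: 2.5
```

```bash
python3 - <<'E'
from h import *
for i in range(6):
    cams.grab_frame("top");s=env.read_state();print(np.round(s["ft_force"],2),round(s["grip_force"],2),np.round(s["torque"],3),np.round(s["tool_pos"],2))
E
```

```text
[-5.35  1.26  3.58] 2.48 [ 0.306  0.768 -0.035] [549.3  327.96  13.55]
[-4.51  2.24  3.4 ] 2.48 [ 0.322  0.852 -0.032] [549.33 327.96  13.58]
[-4.81  1.63  3.41] 2.48 [ 0.29   0.845 -0.083] [549.32 327.96  13.55]
[-4.09  0.89  3.58] 2.48 [ 0.298  0.841 -0.063] [549.34 327.97  13.57]
[-4.89  1.32  3.05] 2.48 [ 0.286  0.767 -0.051] [549.34 327.98  13.57]
[-4.92  1.56  2.61] 2.48 [ 0.272  0.835 -0.029] [549.32 327.96  13.58]
```

About 4.9 N in all. I'll hold it there.

>>> arm_command(targets=[[[0,0,0,0,0,0,38],[0,0,0,0,0,0,38],[0,0,0,0,0,0,38],[0,0,0,0,0,0,38],[0,0,0,0,0,0,38],[0,0,0,0,0,0,38],[0,0,0,0,0,0,38],[0,0,0,0,0,0,38],[0,0,0,0,0,0,38]]])

```text
time_s: 17.48
tool_pos: [549.3, 328.0, 13.5]
tool_rot: [-0.0, 0.753, 0.658, -0.0]
ft_force: [-5.6, 2.5, 2.7]
finger_gap: 0.384
grip_force: 2.5
```

```bash
python3 - <<'E'
from h import *
go((548.2,329.9,13.5),-7.8)
p,d=cams.grab_frame("scene");t=cams.grab_frame("top")[0]
cv2.imwrite("pics/c7.png",np.hstack([cv2.resize(p[265:320,130:203],(400,300),interpolation=2),cv2.resize(t[185:230,180:240],(400,300),interpolation=2)]))
E
```

```text
t 17.48 pos [549.3 328.   13.5] yawY -7.7 gap 33.8 F [-5.6  2.5  2.7]
shift mm [ 1.76 -1.4   0.05] turn [-0.0012  0.0001  0.001 ]
```

View pics/c7.png

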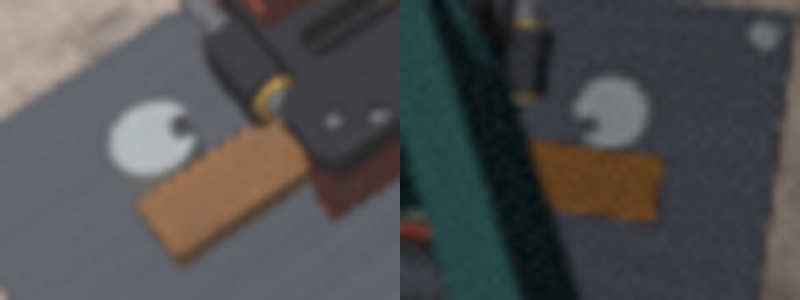

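The strip's long edge sits against both drums, left at (153,138) and right at (612,112) in the crops. I'll back off and lift straight up.

>>> arm_command(targets=[[[0,0,0,0,-0.0005,0,38],[0,0,0,0,-0.0005,0,38],[0,0,0,0,-0.001,0,38],[0,0,0,0,-0.001,0,38],[0,0,0,0,-0.0008,0,38],[0,0,0,0,0,0,38],[0,0,0,0,0,-0.005,38],[0,0,0,0,0,-0.015,38],[0,0,0,0,0,-0.03,38],[0,0,0,0,0,-0.04,38],[0,0,0,0,0,-0.04,38]]])

```text
time_s: 18.95
tool_pos: [546.4, 328.5, 146.0]
tool_rot: [0.0, 0.753, 0.658, 0.0]
ft_force: [0.3, 0.4, -0.7]
finger_gap: 0.381
grip_force: 0.0
```

>>> arm_command(targets=[[[0,0,0,-0.05,0,-0.01,38],[0,0,0,-0.06,0,0,38],[0,0,0,-0.06,0,0,38],[0,0,0,-0.06,0,0,38],[0,0,0,-0.06,0,0,38],[0,0,0,-0.06,0,0,38],[0,0,0,0,0,0,38]]])

```text
time_s: 19.82
tool_pos: [499.1, -22.1, 154.8]
tool_rot: [0.001, 0.755, 0.656, 0.0]
ft_force: [0.6, 1.1, -0.2]
finger_gap: 0.38
grip_force: 0.0
```

```bash
python3 - <<'E'
from h import *
go((548.2,329.9,13.5),-7.8)
p=cams.grab_frame("scene")[0];t=cams.grab_frame("top")[0]
print(rectinfo(strip("top",t,(150,180,240,240),20)[0]),rectinfo(strip("scene",p,(130,240,240,320),20)[0]))
cv2.imwrite("pics/c8.png",np.hstack([cv2.resize(p[235:320,130:243],(400,300),interpolation=2),cv2.resize(t[180:240,155:235],(400,300),interpolation=2)]))
E
```

```text
t 19.82 pos [499.1 -22.1 154.8] yawY -8.1 gap 33.4 F [ 0.6  1.1 -0.2]
shift mm [355.55  -0.95 140.97] turn [ 0.0017  0.0009 -0.0044]
(array([544. , 325.2]), array([128.8,  25.4]), 82.1) (array([541.8, 327.7]), array([126.6,  26.1]), 81.8)
```

View pics/c8.png

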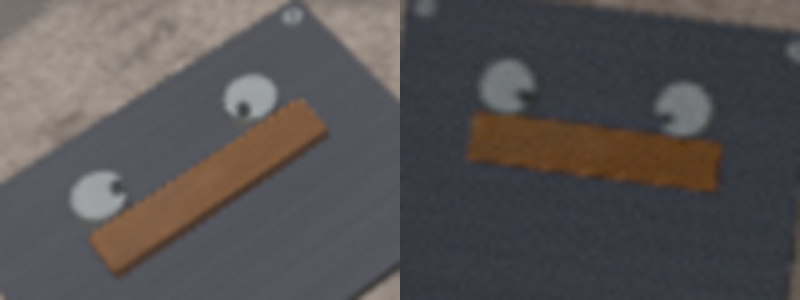

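The strip lies flat and free along both drums. It reads 82.0° against 82.2° for the drum line, and its middle line is about 26 mm from the drum centres, where 27 mm means contact. I'll hand it in.

```bash
python3 -c "
from workcell import order
print(order.close_job())"
```

```text
the job is handed in; nothing more can be done
None
```

The job is handed in: the strip lies flat on the plate against both stops, after being held there at about 5 N in all for over a second and released; no verdict came back, and I saw no bystander move.

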